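Close a glass-sample carton and hold it square in the corner stop

TASK

Close the small cardboard carton that holds the glass sample: fold its short flap down first, then the long flap over it. Then bring the carton, upright and with its flaps staying down, into the blue-cornered metal stop so that it stands flat on the table with a long side flush against the long fence and an end flush against the short fence, and finish while still holding it pressed firmly against both fences at once (do not let go). Leave everything else on the table where it is.

Things in the scene. Friction and masses are not known exactly. Their poses are not given: they have to be found in the camera images.
- carton: loose rigid carton of coated card (slides easily, friction 0.3 on table and fences), 120 (x) x 60 (y) x 76 mm high to the rim, 0.45 to 0.85 kg, filled with foam and a green glass sample 6 mm below the rim. Origin: centre of the underside, z up. Flaps closed, the top is at 84 mm. The long sides (+y, -y faces, 60 mm apart) are plain, for gripping; closed flaps lie 2 mm inside them
- short_flap (a joint): angle of the short flap (50 long, 56 wide, 2.5 mm thick): 0 = closed (level), 1.57 = upright; starts 1.5 to 2.1 (over 1.57 leans outwards), limit 2.3. Hinge line parallel to the carton's y at x = -58, z = 77.5 mm in its frame; closed, it reaches towards +x. Light hinge friction (0.02 N m): stays where left
- long_flap (a joint): angle of the long flap (85 long, 56 wide, 2.5 mm thick): 0 = closed (level, over the short flap), 1.57 = upright; starts 1.6 to 2.1 (leaning outwards), limit 2.3. Hinge line parallel to the carton's y at x = +58, z = 82.5 mm in its frame; closed, it reaches towards -x. Light hinge friction (0.02 N m): stays where left
- corner: corner stop fixed to the table. Origin: on the table, right below where the carton's centre must end; z up. Inner face of the long fence: plane y = -30 mm of this frame; of the short fence: plane x = +60 mm; open to -x and +y. The carton ends with its x axis parallel to this x (either way round). Blue block outside the corner at x 77, y -47 mm, 34 mm square, 36 mm high plus a 6 mm screw
- long_fence: aluminium bar of the stop, rigid, 30 mm high, 18 mm thick, along the corner's x from -80 to +60 mm, its inner face at y = -30 mm; its origin coincides with the corner's
- short_fence: aluminium bar of the stop, rigid, 30 mm high, 18 mm thick, along the corner's y from -30 to +30 mm, its inner face at x = +60 mm; its origin coincides with the corner's
- tape: bystander: yellow tape roll lying flat, 68 mm across, 24 mm high; origin under its centre
- brush: bystander: brush lying on the table between carton and stop, under 40 mm high, along its x; origin under its middle
- tablet: bystander: black tablet computer lying flat, 170 x 245 x 12 mm; origin under its centre
- glass_block: bystander: amber glass block 70 x 100 x 24 mm; origin under its centre
- paint_jar: bystander: closed jar with a red cap, 68 mm across, 85 mm high; origin under its centre
- brush_cup: bystander: white cup, 76 mm across, 90 mm high; origin under its centre
- spatula: bystander: spatula lying at the right, along its x; origin under its middle
There are look-alikes about, which are no part of the job. Leave any turquoise look-alike of the carton alone. Leave any orange look-alike of the corner alone.

How it is judged (in metres and radians):
On the way, in this order (a step that is already met when the one before it is completed fails the run):
1. the short flap is folded down while the long one is still open (value of joint short_flap below 0.15 rad and value of joint long_flap above 0.6 rad), for 0.2 s.
2. the long flap is folded down over the short one (value of joint each of short_flap, long_flap below 0.15 rad), for 0.2 s.
At the end, for the whole second after the job is handed in: Flaps under 0.15 rad; carton at rest on the table (4 mm, tilt under 0.05 rad), its centre within 3 mm of the corner's origin in x and y, its x axis within 0.04 rad of the corner's, pressing each fence with over 2 N, the fingers still on it with over 2 N (all of step 2 and x of carton in the frame of corner between -0.003 and 0.003 m and y of carton in the frame of corner between -0.003 and 0.003 m and angle between the x axis of carton and the x axis of corner, either way round below 0.04 rad and angle between carton's own z axis and vertical below 0.05 rad and height (world z) of carton below 0.004 m and contact force between carton and long_fence above 2 N and contact force between carton and short_fence above 2 N and contact force between the fingers and carton above 2 N and linear speed of carton below 0.01 m/s); the arm keeps its last pose, push and grip.
It fails at once if the carton is tipped by more than 0.35 rad (angle between carton's own z axis and vertical above 0.35 rad).
It fails at once if a bystander is moved by more than 30 mm (distance of any of tape, brush, tablet, glass_block, paint_jar, brush_cup, spatula from where it was at the start of the episode above 0.03 m).
It also fails if it takes over 64 s, if anything falls off the work surface, if the arm or the gripper's body presses on something with over 40 N, if the wrist force passes 120 N, or if a joint passes its speed limit or range.

ROBOT

A 6-joint arm with a two-finger parallel gripper is mounted at the origin on the work surface. World frame = base frame: x ahead of the robot, y to its left, z up, the work surface at z = 0. Lengths are in m, angles in degrees, forces in N, time in s.
With the tool pointing down it reaches from about 0.4 to 0.825 m from the base axis. Payload 7 kg.
Tool frame: the origin (TCP) lies midway between the tips of the shut fingers; the grasp point (between the pads) lies 19 mm behind it (hold_point_z is the distance from the TCP to the grasp point, in m); z points along the fingers, y is the line along which they close (so a half turn about z gives the same grasp; the last joint's range is limited). The gripper opens to 88 mm and grips with 3 to 60 N. Pads are 19 mm wide; open, the fingers measure 130 mm over their backs; the gripper's body (78 mm by 193 mm) begins 47 mm behind the grasp point.
Start: joints at [-48.409, 20.546, 0.682, 0, -70.136, -16.507], TCP at [0.286, -0.611, 0.227] pointing down, gripper open.
Joint ranges: [-176.03, 176.03], [-82.01, 121.73], [-58.28, 71.71], [-173.87, 95.51], [-174.79, -0.11], [-173.66, 173.66]. Speed limits (degrees/s): [136.94, 136.94, 172.46, 180, 180, 180].

INTERFACE

Orientations are given as [roll, pitch, yaw] about the fixed x, y, z axes, in that order (R = Rz(yaw) Ry(pitch) Rx(roll)).
In Python, from plant import get_state, capture, close_job, hold_point_z gives the robot as it stands.
- The arm moves only by the shell command python3 -m inch 'ROWS' [FORCE]. ROWS is text: rows parted by semicolons, each of 5 numbers parted by spaces: the shift along the tool's x, y, z normalised to -1 to 1, where 1 is 0.15 m, then the turn about the tool's z normalised to -1 to 1, where 1 is 360 degrees, then the opening, from 0 (shut) to 1 (fully open). In form: tx ty tz spin grip; .... A call has exactly 8 rows; each row shifts and turns the commanded pose from where the row before left it, along the tool's axes as they then stand; what a row does not reach is not made up. A row lasts 1/8 s, in which the tool goes at most 62.5 mm and 10.7 degrees, less where a joint would pass 70% of its speed; a pose out of reach is approached as far as the arm can. A call with a number of a shift or a turn outside -1 to 1 is refused whole. A call with a gripper value outside its range is refused whole. The fingers move at their own pace and stop on an object; FORCE is the grip in N (left out, the last holds). Time passes only in rows, so rows that do not move let the fingers close, or fill a call up. It gives the time, the measured TCP pose, the force, the opening and the grip force at its end, in the units of the state.
- get_state(): the state, without advancing time (a new reading comes with each control period).
- capture(name): name is "scene" or "top"; returns a dict with "color" (400x640x3 uint8, blue, green, red), "mtx" (3x3 intrinsics, pixels), "dist_coeffs" ([k1, k2, p1, p2, k3] as OpenCV has them; the pictures are not rectified), "R" (3x3) and "t" (3): a world point X has camera coordinates R X + t. Camera axes: x right, y down, z forward; pixel columns grow to the right and rows downward; lengths in m; the calibration is good to about 2 mm. A picture is of the moment at which its call begins. There is no depth.
- close_job(): hands the job in; it is judged then, once.
The state is a dict: "time_s": time; "joints": joint angles; "qd": joint speeds; "joint_torque": joint torques, N m; "tcp_pos": TCP position; "eef_rot": TCP orientation; "contact_force": force on the tool from outside, world axes, zero at the start; "moment": the same for the moment, N m; "gripper_width": finger opening in m; "gripper_force": force on a finger pad.
Only numpy, scipy, OpenCV 4.12 (cv2) and the standard library are available. Lean on these libraries where they do the work, as an engineer would, in place of code of your own. Each camera call takes 0.05 s, during which the arm holds its last target. There are 200 camera calls.

## Working session

There is one attempt and no reset: what is moved stays moved. The work goes in short steps, Python scripts to look and compute and a shell command to move; the robot and the scene stay as the last step left them, time stands still between calls to the robot, and variables do not carry over. Pictures are saved under pics/ and viewed, at most 10 in all, crops included, and the job is handed in when it is done.

```bash
ls; mkdir -p pics
python3 - <<'E'
from plant import *
import cv2
print(get_state(), hold_point_z)
for n in("scene","top"):
    c=capture(n); cv2.imwrite(f"pics/{n}0.png",c["color"]); print(n,c["mtx"],c["dist_coeffs"],c["R"],c["t"])
E
```

```text
pics
{'time_s': 0.0, 'joints': array([-4.84080348e+01,  2.05905660e+01,  6.33293392e-01, -1.91277099e-02,
       -7.01359502e+01, -1.65057948e+01]), 'qd': array([-0.03847702,  0.01143477,  0.07012561,  0.00671642,  0.03694583,
       -0.0724367 ]), 'joint_torque': array([ 3.86285219e-04, -5.82716346e+01,  2.93060070e+01,  6.99741930e+00,
        6.86577841e-03, -1.55766948e-04]), 'tcp_pos': array([ 0.28593511, -0.61090179,  0.22563197]), 'eef_rot': array([ 1.79905510e+02, -9.24790096e-03, -1.54920336e+02]), 'contact_force': array([-0.41561424, -0.62315013,  0.2126839 ]), 'moment': array([-0.04474786,  0.0149915 , -0.03502251]), 'gripper_force': 0.0, 'gripper_width': 0.08748677672651017} 0.0188
scene [[504.06022983   0.         316.18275139]
 [  0.         504.06022983 191.36067648]
 [  0.           0.           1.        ]] [-0.07208045  0.          0.          0.          0.        ] [[-0.72864369  0.68486789  0.00586153]
 [ 0.52162466  0.56047158 -0.6432568 ]
 [-0.44383115 -0.46564749 -0.76562806]] [ 0.43157754 -0.26204012  1.71074436]
top [[380.93430762   0.         320.68290767]
 [  0.         380.93430762 198.2088646 ]
 [  0.           0.           1.        ]] [-0.01786311  0.          0.          0.          0.        ] [[-0.01613286 -0.99964627 -0.02114386]
 [-0.99204793  0.01864299 -0.12447227]
 [ 0.12482243  0.01896763 -0.99199778]] [0.020889   0.59980003 1.08144426]
```

View pics/scene0.png

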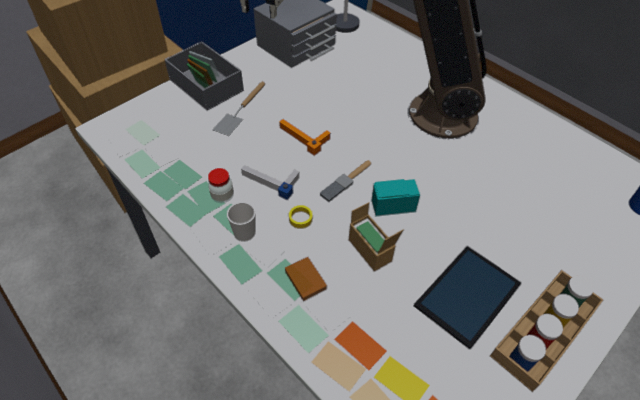

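View pics/top0.png

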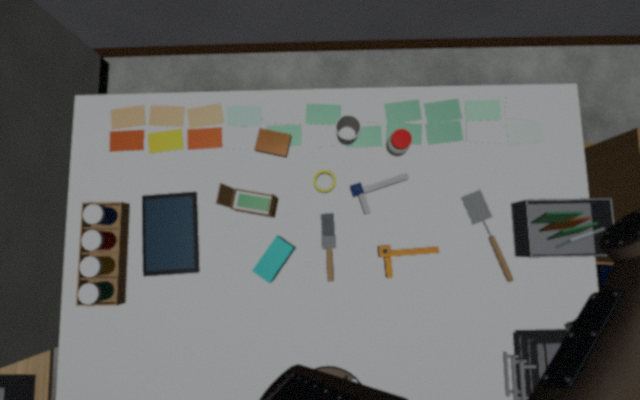

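The carton is at top (250,202) and scene (372,240). The blue stop's block is at top (357,189) and scene (286,188), with the brush and tape between them. I'll enlarge the crops.

Run:
```python
import cv2,numpy as np
s=cv2.imread("pics/scene0.png");t=cv2.imread("pics/top0.png")
def crop(im,x,y,w=80,h=60,k=5):
    c=cv2.resize(im[y:y+h,x:x+w],None,fx=k,fy=k,interpolation=cv2.INTER_CUBIC)
    c=cv2.convertScaleAbs(c,alpha=1.4)
    for u in range(0,w,10):
        cv2.line(c,(u*k,0),(u*k,6),(0,0,255),1);cv2.putText(c,str(x+u),(u*k,16),0,.32,(0,0,255),1)
    for v in range(0,h,10):
        cv2.line(c,(0,v*k),(6,v*k),(0,0,255),1);cv2.putText(c,str(y+v),(8,v*k+4),0,.32,(0,0,255),1)
    return c
a=np.vstack([np.hstack([crop(t,210,170),crop(t,340,160)]),np.hstack([crop(s,335,205,80,65)[:300],crop(s,235,150)])])
cv2.imwrite("pics/crop1.png",a)
```

```text
(no output)
```

View pics/crop1.png

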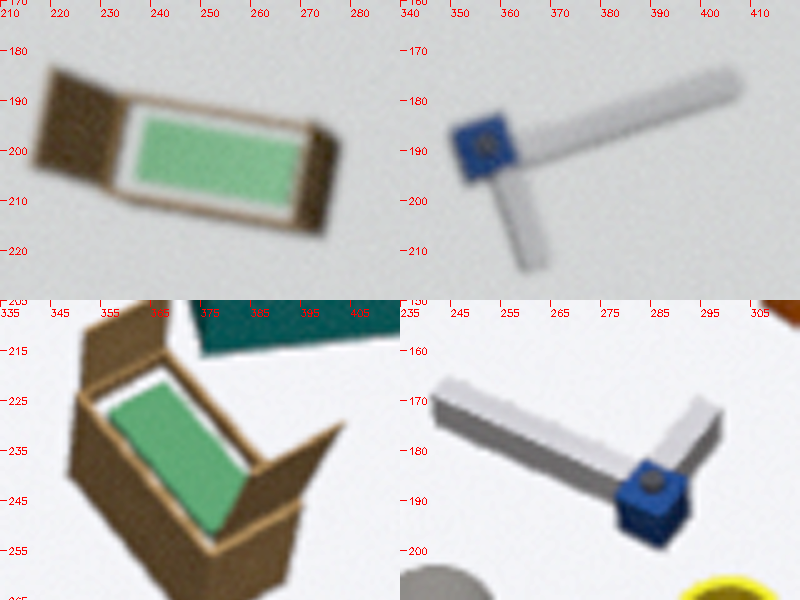

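The crops show:
- **Carton rim in the top view:** corners near (235,188), (231,208), (272,194) and (269,216). One flap leans out to the left and the other is to the right.
- **Stop:** the long fence runs right and up from the block to about (407,175). The short fence runs down to about (366,224).

Next I'll fit models to both views, testing both flap assignments.

```bash
cat > fit.py <<'E'
import numpy as np,cv2
from scipy.optimize import least_squares
from plant import capture,get_state
cams={n:capture(n) for n in("scene","top")}
def proj(n,P):
    c=cams[n]; return cv2.projectPoints(np.array(P,float).reshape(-1,1,3),cv2.Rodrigues(np.array(c["R"]))[0],np.array(c["t"],float),np.array(c["mtx"]),np.array(c["dist_coeffs"]))[0].reshape(-1,2)
def world(p,P):
    P=np.array(P,float)/1000; a=p[2];c,s=np.cos(a),np.sin(a)
    return np.c_[p[0]+c*P[:,0]-s*P[:,1],p[1]+s*P[:,0]+c*P[:,1],P[:,2]]
E
cat > f1.py <<'E'
from fit import *
O={"T1":("top",210,170,0,0),"T2":("top",340,160,400,0),"S1":("scene",335,205,0,300),"S2":("scene",235,150,400,300)}
def pix(k,u,v):
    n,x,y,a,b=O[k]; return n,x+(u-a+.5)/5-.5,y+(v-b+.5)/5-.5
def fit(model,obs,p0):
    px=[pix(*o[0]) for o in obs]
    def r(p):
        W=world(p,model(p)); return np.concatenate([proj(q[0],w)[0]-q[1:] for q,w in zip(px,W)])
    s=least_squares(r,p0,loss="soft_l1"); return s.x,r(s.x).reshape(-1,2)
co=[(("T2",450,130),(94,-64,36)),(("T2",505,113),(60,-64,36)),(("T2",517,165),(60,-30,36)),
(("T2",742,92),(-80,-30,30)),(("T2",730,66),(-80,-48,30)),(("T2",550,265),(60,30,30)),(("T2",524,272),(78,30,30)),
(("S2",617,490),(60,-64,36)),(("S2",650,460),(60,-30,36)),(("S2",692,483),(94,-30,36)),(("S2",655,513),(94,-64,36)),
(("S2",450,377),(-80,-30,30)),(("S2",432,397),(-80,-48,30)),(("S2",700,395),(60,30,30)),(("S2",722,412),(78,30,30))]
x,r=fit(lambda p:[o[1] for o in co],co,[.6,-.1,1.3]); print("corner",x,np.degrees(x[2]));print(r.round(1).tolist())
# E: end near (+y world) , F: far end; sgn: side a = +world x
for name in("long_near","long_far"):
    L=name=="long_near"; g=1 if L else -1   # carton x ~ g * world y ; carton y ~ -g * world x
    def pts(p):
        tl,ts=p[3],p[4]
        hl,tpl=(58,82.5),(58-85*np.cos(tl),82.5+85*np.sin(tl)); hs,tps=(-58,77.5),(-58+50*np.cos(ts),77.5+50*np.sin(ts))
        n,f=((hl,tpl),(hs,tps)) if L else ((hs,tps),(hl,tpl))
        y=28*g
        return [(g*60,-g*30,76),(g*60,g*30,76),(-g*60,-g*30,76),(-g*60,g*30,76)]*0+[
         (n[1][0],-y,n[1][1]),(n[1][0],y,n[1][1]),(n[0][0],-y,n[0][1]),(n[0][0],y,n[0][1]),   # top near tips, hinges
         (f[1][0],-y,f[1][1]),(f[1][0],y,f[1][1]),
         (n[1][0],-y,n[1][1]),(n[1][0],y,n[1][1]),(g*60,-g*30,76),(g*60,g*30,76),
         (f[1][0],-y,f[1][1]),(-g*60,-g*30,76),(-g*60,-g*30,0)]
    ob=[("T1",52,66),("T1",35,167),("T1",128,92),("T1",108,190),("T1",340,137),("T1",325,237),
        ("S1",262,467),("S1",343,423),("S1",213,553),("S1",300,502),("S1",87,330),("S1",80,392),("S1",68,477)]
    x,r=fit(pts,[(o,) for o in ob],[.55,.18,(1.4 if L else -1.75),1.8,1.8]); print(name,x,np.degrees(x[2]),(r**2).sum());print(r.round(1).tolist())
E
python3 f1.py
```

```text
corner [ 0.60282379 -0.1820528   1.86939824] 107.1086296490586
[[-0.7, -0.0], [-0.8, -0.2], [0.5, 0.2], [0.1, 0.5], [0.5, 0.0], [0.4, -0.3], [-0.2, 0.2], [-0.7, 1.2], [-1.0, -0.5], [0.5, -0.7], [1.7, 1.1], [-0.4, -0.1], [-0.3, -0.3], [-0.3, 0.7], [0.5, -0.5]]
long_near [0.58559432 0.20392191 1.35224866 1.76822683 1.89834795] 77.47814090858864 47.466630087002926
[[0.5, 0.2], [-1.0, 0.8], [-0.8, 1.0], [-1.3, 0.6], [0.1, -0.8], [-1.4, -0.7], [-2.7, 0.8], [0.2, -0.3], [-1.0, 0.3], [1.0, 0.3], [-3.3, -3.9], [-0.6, -0.8], [0.2, -1.3]]
long_far [ 0.58500982  0.20526412 -1.79350109  1.84588075  2.04739681] -102.7600430628363 622.1955029364933
[[2.4, 2.5], [1.0, 2.2], [-0.7, 1.4], [-1.3, 0.9], [0.2, -1.9], [-1.5, -0.9], [-2.8, 13.3], [-0.2, 12.4], [-0.5, 0.5], [1.5, 0.6], [-3.3, -15.4], [-0.1, -0.7], [0.7, -1.2]]
```

```bash
cat > ov.py <<'E'
from fit import *
def ov(p,out,corner=(.6028,-.1821,1.8694)):
    tl,ts=p[3:5]; box=lambda x0,x1,y0,y1,z:[(x0,y0,z),(x1,y0,z),(x1,y1,z),(x0,y1,z)]
    lx,lz=58-85*np.cos(tl),82.5+85*np.sin(tl); sx,sz=-58+50*np.cos(ts),77.5+50*np.sin(ts)
    polys=[(p,box(-60,60,-30,30,76),(0,0,255)),(p,box(-60,60,-30,30,0),(255,0,255)),(p,[(58,-28,82.5),(lx,-28,lz),(lx,28,lz),(58,28,82.5)],(255,255,0)),(p,[(-58,-28,77.5),(sx,-28,sz),(sx,28,sz),(-58,28,77.5)],(0,255,0))]
    polys+=[(corner,q,(0,0,255)) for q in(box(-80,60,-48,-30,30),box(60,78,-30,30,30),box(60,94,-64,-30,36))]
    rows=[]
    for n in("top","scene"):
        im=cv2.convertScaleAbs(cv2.resize(cams[n]["color"],None,fx=5,fy=5,interpolation=cv2.INTER_CUBIC),alpha=1.3)
        for b,q,c in polys:
            cv2.polylines(im,[np.int32((proj(n,world(b,q))+.5)*5)],True,c,1)
        r=[]
        for q in(p,corner):
            u=np.int32(proj(n,[[q[0],q[1],.06]])[0]*5); x=np.clip(u[0]-200,0,2800);y=np.clip(u[1]-150,0,1700); r.append(im[y:y+300,x:x+400])
        rows.append(np.hstack(r))
    cv2.imwrite(out,np.vstack(rows))
if __name__=="__main__": ov([.58559,.20392,1.35225,1.768,1.898],"pics/ov1.png")
E
python3 ov.py
```

```text
(no output)
```

View pics/ov1.png

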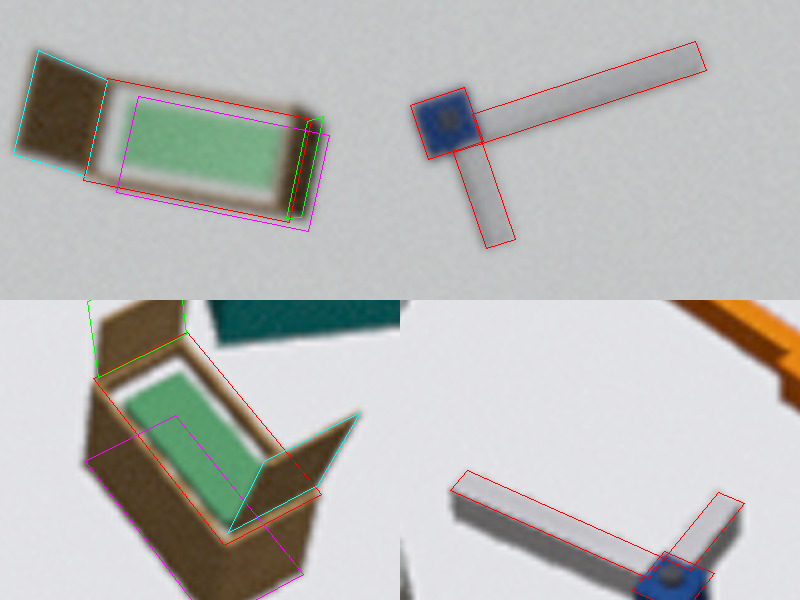

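The corner fit is good. I mislabelled the short flap in the top view: its tip is the left edge of the dark band. Refitting.

```bash
python3 - <<'E'
s=open('f1.py').read()
s=s.replace('(f[1][0],-y,f[1][1]),(f[1][0],y,f[1][1]),\n','(f[0][0],-y,f[0][1]),(f[0][0],y,f[0][1]),(f[1][0],-y,f[1][1]),(f[1][0],y,f[1][1]),\n')
s=s.replace('("T1",340,137)','("T1",338,135)').replace('("T1",325,237),','("T1",325,235),("T1",312,122),("T1",297,230),')
s+='\n    if L:\n        from ov import ov; ov(x,"pics/ov2.png")\n'
open('f1.py','w').write(s)
E
python3 f1.py
```

```text
corner [ 0.60282379 -0.1820528   1.86939824] 107.1086296490586
[[-0.7, -0.0], [-0.8, -0.2], [0.5, 0.2], [0.1, 0.5], [0.5, 0.0], [0.4, -0.3], [-0.2, 0.2], [-0.7, 1.2], [-1.0, -0.5], [0.5, -0.7], [1.7, 1.1], [-0.4, -0.1], [-0.3, -0.3], [-0.3, 0.7], [0.5, -0.5]]
long_near [0.58616479 0.20204223 1.36720022 1.78892484 1.56589824] 78.3348026304875 39.48807114974556
[[0.4, 0.3], [-0.9, 0.9], [-0.3, 1.0], [-0.5, 0.7], [-2.3, 0.1], [-3.6, -0.6], [0.3, 0.3], [-0.9, -1.1], [-2.5, 1.0], [0.2, -0.3], [-1.3, -0.0], [0.5, -0.3], [-0.6, -0.2], [-1.5, -0.8], [-0.7, -1.3]]
long_far [ 0.58533655  0.2035382  -1.77542216  1.65175768  2.0759691 ] -101.72419639597722 536.7589105905332
[[2.4, 2.8], [1.3, 2.6], [-0.4, 1.6], [-0.6, 1.2], [-3.0, 0.2], [-4.4, -0.4], [0.1, -0.9], [-1.2, -1.4], [-2.5, 13.4], [-0.2, 12.1], [-0.6, 0.1], [1.1, -0.1], [-0.6, -11.8], [-0.9, -0.7], [-0.0, -1.2]]
```

View pics/ov2.png

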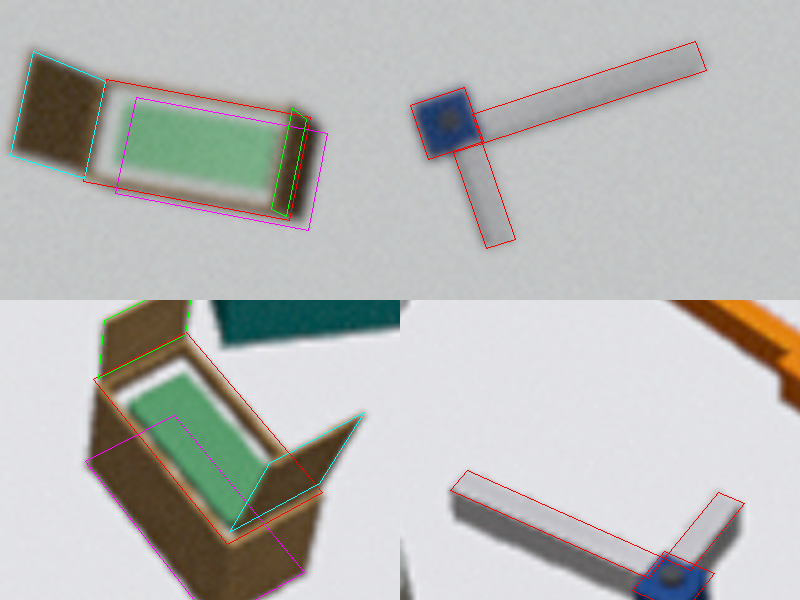

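```bash
sed -i 's/(f\[0\]\[0\],-y,f\[0\]\[1\]),(f\[0\]\[0\],y,f\[0\]\[1\]),//; s/("T1",338,135),("T1",325,235),//; s/pics\/ov2/pics\/ov3/' f1.py; python3 f1.py | sed -n 3,4p
python3 - <<'E'
from fit import *
s=get_state();print(s['time_s'],s['tcp_pos'],s['eef_rot'])
# rough bystander positions from top image
c=cams["top"]
for n,u,v,z in[("tape",325,181,.024),("brush1",327,215,.02),("brush2",331,280,.02),("cup",347,132,.09),("jar",400,139,.085),("turq",274,258,.08),("glass",273,142,.024)]:
    d=cv2.undistortPoints(np.array([[[u,v]]],float),c["mtx"],c["dist_coeffs"])[0,0]
    R=np.array(c["R"]);C=-R.T@c["t"];r=R.T@np.r_[d,1];print(n,(C+r*(z-C[2])/r[2]).round(3))
E
```

```text
long_near [0.58649085 0.20352488 1.36643784 1.77115377 1.59625074] 78.29112106915564 19.16200491357124
[[0.4, 0.2], [-0.9, 0.8], [-0.8, 0.9], [-1.1, 0.6], [0.3, 0.3], [-0.9, -1.0], [-2.6, 1.0], [0.2, -0.4], [-0.9, 0.4], [0.8, 0.2], [-0.6, -0.3], [-1.2, -0.5], [-0.3, -0.9]]
0.6 [ 0.28614339 -0.61129805  0.22656567] [ 1.79999108e+02  1.30726100e-03 -1.54914656e+02]
tape [ 0.653 -0.003  0.024]
brush1 [ 0.552 -0.007  0.02 ]
brush2 [ 0.362 -0.015  0.02 ]
cup [ 0.783 -0.069  0.09 ]
jar [ 0.76  -0.22   0.085]
turq [0.43  0.142 0.08 ]
glass [0.777 0.153 0.024]
```

```bash
cat > go.py <<'E'
# go.py: remaining move in tool units to carton/corner-frame targets: args frame x y z(mm) 
import sys,numpy as np
from plant import get_state
F={"carton":(.5865,.2035,78.3),"corner":(.6028,-.1821,107.1)}
s=get_state();p=np.array(s["tcp_pos"]);yaw=s["eef_rot"][2];f=F[sys.argv[1]];a=np.radians(f[2])
Rf=np.array([[np.cos(a),-np.sin(a)],[np.sin(a),np.cos(a)]])
x,y,z=[float(v)/1000 for v in sys.argv[2:5]]
g=np.r_[np.array(f[:2])+Rf@[x,y],z];d=g-p;b=np.radians(yaw)
t=np.array([np.cos(b)*d[0]+np.sin(b)*d[1],np.sin(b)*d[0]-np.cos(b)*d[1],-d[2]])/.15
loc=Rf.T@(p[:2]-f[:2])*1000
print("t",round(s["time_s"],2),"now in frame",loc.round(1),"z",(p[2]*1000).round(1),"rot",np.round(s["eef_rot"],1),"F",np.round(s["contact_force"],1),"w",round(s["gripper_width"],4),"gf",round(s["gripper_force"],1))
print("left (units)",t.round(3),"spin",round(((yaw-(f[2]+180)+180)%360-180)/360,4))
E
python3 -m inch '0 0 0 -0.0296 0;0 0 0 -0.0296 0;0 0 0 -0.0296 0;0 0 0 -0.0296 0;0 0 0 -0.0294 0;-0.31 -0.05 0 0 0;-0.31 -0.05 0 0 0;-0.31 -0.05 0 0 0'
python3 go.py carton -105 0 227
```

```text
time_s: 1.6
tcp_pos: [0.3368, -0.4781, 0.2265]
eef_rot: [-180.0, -0.0, -101.7]
contact_force: [1.0, 0.5, -0.4]
gripper_width: 0.013
gripper_force: 0.0
t 1.6 now in frame [-718.1  106.3] z 226.5 rot [-180.    -0.  -101.7] F [ 1.   0.5 -0.4] w 0.013 gf 0.0
left (units) [-4.088e+00 -7.060e-01 -3.000e-03] spin -0.0001
```

```bash
python3 -m inch '-0.37 -0.064 0 0 0;-0.37 -0.064 0 0 0;-0.37 -0.064 0 0 0;-0.37 -0.064 0 0 0;-0.37 -0.064 0 0 0;-0.37 -0.064 0 0 0;-0.37 -0.064 0 0 0;-0.37 -0.064 0 0 0' >/dev/null
python3 -m inch '-0.37 -0.064 0 0 0;-0.37 -0.064 0 0 0;-0.37 -0.064 0 0 0;0 0 0.2 0 0;0 0 0.2 0 0;0 0 0.2 0 0;0 0 0.2 0 0;0 0 0 0 0'
python3 go.py carton -105 0 105
```

```text
time_s: 3.6
tcp_pos: [0.5623, 0.0964, 0.1047]
eef_rot: [179.8, -0.2, -101.7]
contact_force: [-0.4, -0.3, 0.7]
gripper_width: 0.0006
gripper_force: 0.0
t 3.6 now in frame [-109.8    2. ] z 104.7 rot [ 179.8   -0.2 -101.7] F [-0.4 -0.3  0.7] w 0.0006 gf 0.0
left (units) [-0.032 -0.013 -0.002] spin -0.0001
```

```bash
python3 -m inch '-0.063 -0.002 0 0 0;-0.063 -0.002 0 0 0;-0.063 -0.002 0 0 0;-0.063 -0.002 0 0 0;-0.063 -0.002 0 0 0;-0.063 -0.002 0 0 0;-0.063 -0.002 0 0 0;-0.063 0 0 0 0'>/dev/null
python3 -m inch '0 0 0.03 0 0;0 0 0.03 0 0;0 0 0.03 0 0;0 0 0.02 0 0;0 0 0.02 0 0;0 0 0.02 0 0;0 0 0.015 0 0;0 0 0 0 0'
python3 go.py carton -35 0 79
```

```text
time_s: 5.6
tcp_pos: [0.581, 0.1706, 0.0816]
eef_rot: [180.0, -0.0, -101.7]
contact_force: [-0.6, -1.1, 0.9]
gripper_width: 0.0004
gripper_force: 0.0
t 5.6 now in frame [-33.4  -1.3] z 81.6 rot [ 180.    -0.  -101.7] F [-0.6 -1.1  0.9] w 0.0004 gf 0.0
left (units) [0.011 0.009 0.017] spin -0.0
```

```bash
python3 -m inch '0 0 0.005 0 0;0 0 0.005 0 0;0 0 0.005 0 0;0 0 0.003 0 0;0 0 0 0 0;0 0 0 0 0;0 0 0 0 0;0 0 0 0 0'
python3 - <<'E'
import cv2,numpy as np
from plant import capture
r=[]
for n,x,y in(("top",200,165),("scene",325,195)):
    r.append(cv2.resize(capture(n)["color"][y:y+80,x:x+80],None,fx=5,fy=5,interpolation=cv2.INTER_CUBIC))
cv2.imwrite("pics/s1.png",cv2.convertScaleAbs(np.hstack(r),alpha=1.5))
E
```

```text
time_s: 6.6
tcp_pos: [0.5812, 0.1707, 0.0791]
eef_rot: [180.0, 0.0, -101.7]
contact_force: [0.5, 0.3, 0.4]
gripper_width: 0.0003
gripper_force: 0.2
```

View pics/s1.png

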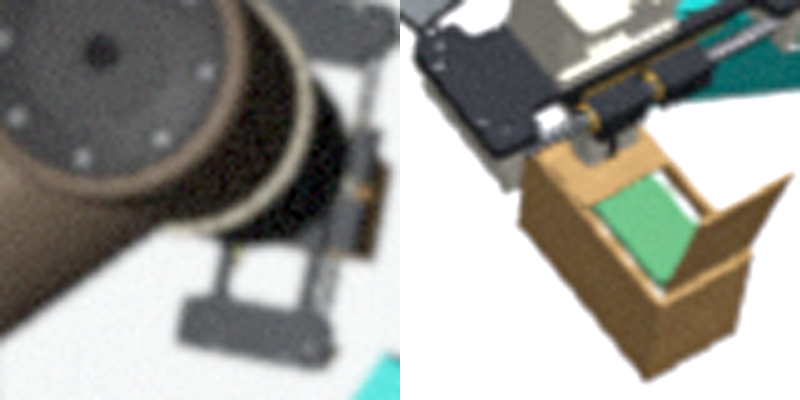

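The short flap (scene crop around (600,165)) lies level under the fingers, the long flap is still open, and the carton hasn't moved. I'll press slightly until I feel force.

```bash
python3 -m inch '0 0 0.004 0 0;0 0 0.004 0 0;0 0 0.004 0 0;0 0 0 0 0;0 0 0 0 0;0 0 0 0 0;0 0 0 0 0;0 0 0 0 0'
```

```text
time_s: 7.7
tcp_pos: [0.5813, 0.1707, 0.0789]
eef_rot: [-180.0, 0.0, -101.7]
contact_force: [-5.5, 0.1, 11.9]
gripper_width: 0.0008
gripper_force: 6.3
```

```bash
python3 -m inch '0 0 -0.1 0 0;0 0 -0.22 0 0;0 0 -0.22 0 0;0 0 -0.22 0 0;-0.265 0 0 0 0;-0.265 0 0 0 0;-0.265 0 0 0 0;-0.265 0 0 0 0' >/dev/null
python3 go.py carton 128 0 125
```

```text
t 8.7 now in frame [126.9  -1.5] z 191.9 rot [-180.     0.  -101.7] F [0.4 0.3 0.4] w 0.0003 gf 0.0
left (units) [-0.007  0.01   0.446] spin -0.0
```

```bash
python3 -m inch '0 0.01 0.15 0 0;0 0 0.15 0 0;0 0 0.146 0 0;0 0 0 0 0;0.075 0 0 0 0;0.075 0 0 0 0;0.075 0 0 0 0;0.075 0 0 0 0' >/dev/null
python3 -m inch '0.075 0 0 0 0;0.075 0 0 0 0;0.075 0 0 0 0;0.075 0 0 0 0;0.075 0 0 0 0;0.075 0 0 0 0;0 0 0.04 0 0;0 0 0.04 0 0'
python3 go.py carton 15 0 85
```

```text
time_s: 10.7
tcp_pos: [0.5892, 0.2165, 0.112]
eef_rot: [180.0, 0.0, -101.7]
contact_force: [-0.6, -0.2, 0.0]
gripper_width: 0.0006
gripper_force: 0.1
t 10.7 now in frame [13.3  0. ] z 112.0 rot [ 180.     0.  -101.7] F [-0.6 -0.2  0. ] w 0.0006 gf 0.1
left (units) [-0.012 -0.     0.18 ] spin -0.0
```

```bash
python3 -m inch '0 0 0.04 0 0;0 0 0.04 0 0;0 0 0.04 0 0;0 0 0.03 0 0;0 0 0.03 0 0;0 0 0.01 0 0;0 0 0.01 0 0;0 0 0 0 0'
python3 - <<'E'
import cv2,numpy as np
from plant import capture
r=[]
for n,x,y in(("top",200,165),("scene",325,195)):
    r.append(cv2.resize(capture(n)["color"][y:y+80,x:x+80],None,fx=5,fy=5,interpolation=cv2.INTER_CUBIC))
cv2.imwrite("pics/s2.png",cv2.convertScaleAbs(np.hstack(r),alpha=1.5))
E
```

```text
time_s: 11.7
tcp_pos: [0.5891, 0.2165, 0.0838]
eef_rot: [-180.0, 0.0, -101.7]
contact_force: [-3.4, -1.2, 10.2]
gripper_width: 0.0008
gripper_force: 4.8
```

View pics/s2.png

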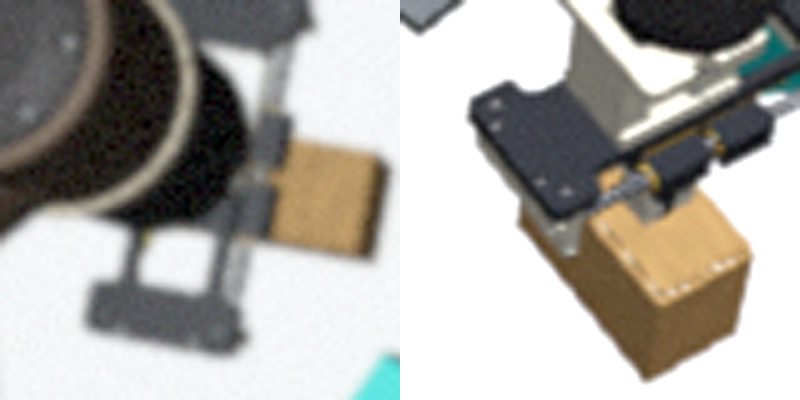

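The long flap is closed over the short one and the carton hasn't moved. Now I'll raise, open, centre, and descend for the grasp.

```bash
python3 -m inch '0 0 -0.1 0 0;0 0 -0.2 0 0;0 0 -0.1 0 1;0.087 0 0 0 1;0 0 0 0 1;0 0 0 0 1;0 0 0 0 1;0 0 0 0 1' 40 >/dev/null
python3 -m inch '0 0 0 0 1;0 0 0 0 1;0 0 0 0 1;0 0 0 0 1;0 0 0 0 1;0 0 0 0 1;0 0 0 0 1;0 0 0 0 1' 40 >/dev/null
python3 go.py carton 0 0 37
python3 - <<'E'
import cv2,numpy as np
from plant import capture
r=[]
for n,x,y in(("top",200,165),("scene",325,195)):
    r.append(cv2.resize(capture(n)["color"][y:y+80,x:x+80],None,fx=5,fy=5,interpolation=cv2.INTER_CUBIC))
cv2.imwrite("pics/s3.png",cv2.convertScaleAbs(np.hstack(r),alpha=1.5))
E
```

```text
t 13.8 now in frame [0.2 0.1] z 142.4 rot [ 180.     0.  -101.7] F [-0.5 -1.6  0.7] w 0.0875 gf 0.0
left (units) [ 0.002 -0.     0.703] spin -0.0
```

View pics/s3.png

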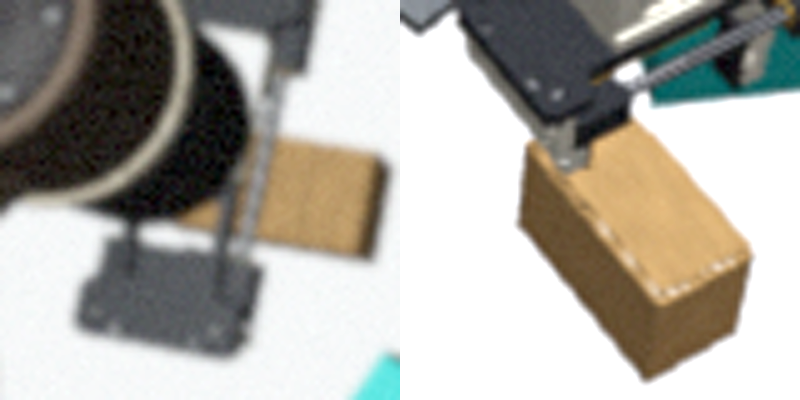

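```bash
python3 -m inch '0 0 0.1 0 1;0 0 0.1 0 1;0 0 0.1 0 1;0 0 0.06 0 1;0 0 0.04 0 1;0 0 0.03 0 1;0 0 0 0 1;0 0 0 0 1' | grep force
python3 -m inch '0 0 0.06 0 1;0 0 0.06 0 1;0 0 0.06 0 1;0 0 0.04 0 1;0 0 0.03 0 1;0 0 0.02 0 1;0 0 0 0 1;0 0 0 0 1' | grep force
python3 go.py carton 0 0 37
```

```text
contact_force: [0.5, 0.2, -0.1]
gripper_force: 0.0
contact_force: [-0.3, 0.3, 0.4]
gripper_force: 0.0
t 15.9 now in frame [ 0.4 -0.1] z 37.6 rot [-180.     0.  -101.7] F [-0.3  0.3  0.4] w 0.0877 gf 0.0
left (units) [0.003 0.001 0.004] spin -0.0
```

Close, then lift slightly.

```bash
python3 -m inch '0 0 0 0 0.6;0 0 0 0 0.6;0 0 0 0 0.5;0 0 0 0 0.4;0 0 0 0 0;0 0 0 0 0;0 0 0 0 0;0 0 0 0 0' 40
python3 -m inch '0 0 0 0 0;0 0 -0.02 0 0;0 0 -0.05 0 0;0 0 -0.1 0 0;0 0 -0.15 0 0;0 0 -0.15 0 0;0 0 0 0 0;0 0 0 0 0' 40
python3 go.py corner -25 25 107
```

```text
time_s: 16.9
tcp_pos: [0.5868, 0.2038, 0.0376]
eef_rot: [-180.0, 0.0, -101.7]
contact_force: [1.6, -0.8, 1.3]
gripper_width: 0.0595
gripper_force: 40.0
time_s: 17.9
tcp_pos: [0.5859, 0.2035, 0.1075]
eef_rot: [180.0, -0.0, -101.7]
contact_force: [0.8, -0.7, -7.0]
gripper_width: 0.06
gripper_force: 40.0
t 17.9 now in frame [373.6 -97.2] z 107.5 rot [ 180.    -0.  -101.7] F [ 0.8 -0.7 -7. ] w 0.06 gf 40.0
left (units) [ 2.721 -0.567  0.003] spin -0.0801
```

```bash
python3 -m inch '0 0 0 -0.016 0;0 0 0 -0.016 0;0 0 0 -0.016 0;0 0 0 -0.016 0;0 0 0 -0.016 0;0 0 0 0 0;0 0 0 0 0;0 0 0 0 0' >/dev/null
python3 go.py corner -20 20 107
```

```text
t 18.9 now in frame [373.6 -97.7] z 107.6 rot [180.  -0. -73.] F [-0.5  0.3 -6.5] w 0.0597 gf 40.0
left (units) [2.625 0.781 0.004] spin -0.0002
```

```bash
python3 -m inch '0.1 0.03 0 0 0;0.2 0.06 0 0 0;0.2 0.06 0 0 0;0.2 0.06 0 0 0;0.2 0.06 0 0 0;0.2 0.06 0 0 0;0.2 0.06 0 0 0;0.2 0.06 0 0 0' >/dev/null
python3 -m inch '0.2 0.06 0 0 0;0.2 0.06 0 0 0;0.2 0.06 0 0 0;0.2 0.06 0 0 0;0.2 0.06 0 0 0;0.1 0.02 0 0 0;0.02 0.01 0 0 0;0 0 0 0 0' >/dev/null
python3 go.py corner -20 20 39.5
python3 - <<'E'
import cv2,numpy as np
from plant import capture
r=[]
for n,x,y in(("top",320,150),("scene",225,120)):
    r.append(cv2.resize(capture(n)["color"][y:y+100,x:x+100],None,fx=4,fy=4,interpolation=cv2.INTER_CUBIC))
cv2.imwrite("pics/s4.png",cv2.convertScaleAbs(np.hstack(r),alpha=1.5))
E
```

```text
t 20.9 now in frame [-19.2  19.4] z 107.8 rot [180.    0.  -72.9] F [ 0.4 -0.9 -5.8] w 0.0599 gf 40.0
left (units) [0.006 0.004 0.456] spin -0.0001
```

View pics/s4.png

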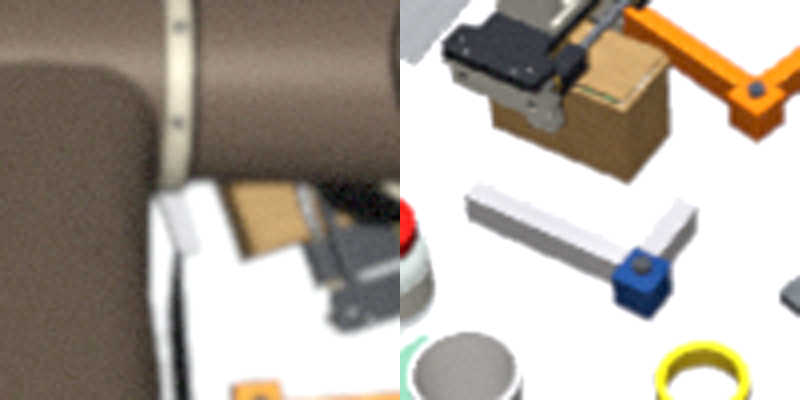

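Carton is upright over the pocket with flaps down, and nothing has been disturbed. Lowering it now.

```bash
python3 -m inch '0 0 0.06 0 0;0 0 0.1 0 0;0 0 0.1 0 0;0 0 0.08 0 0;0 0 0.06 0 0;0 0 0.04 0 0;0 0 0.015 0 0;0 0 0 0 0'
python3 go.py corner -20 20 37.6
```

```text
time_s: 22.0
tcp_pos: [0.5903, -0.2064, 0.0398]
eef_rot: [-180.0, -0.0, -72.9]
contact_force: [0.1, 0.5, -5.4]
gripper_width: 0.0596
gripper_force: 40.0
t 22.0 now in frame [-19.5  19.1] z 39.8 rot [-180.    -0.   -72.9] F [ 0.1  0.5 -5.4] w 0.0596 gf 40.0
left (units) [0.003 0.006 0.015] spin -0.0
```

```bash
python3 -m inch '0 0 0.007 0 0;0 0 0.007 0 0;0 0 0 0 0;-0.03 0 0 0 0;-0.03 0 0 0 0;-0.02 0 0 0 0;-0.02 0 0 0 0;0 0 0 0 0'
python3 go.py corner 0 20 37.6
```

```text
time_s: 23.0
tcp_pos: [0.5857, -0.1917, 0.0376]
eef_rot: [-180.0, -0.0, -72.9]
contact_force: [-0.6, -0.1, -5.5]
gripper_width: 0.0596
gripper_force: 40.0
t 23.0 now in frame [-4.2 19.1] z 37.6 rot [-180.    -0.   -72.9] F [-0.6 -0.1 -5.5] w 0.0596 gf 40.0
left (units) [-0.028  0.006  0.   ] spin 0.0
```

```bash
python3 -m inch '0 -0.03 0 0 0;0 -0.03 0 0 0;0 -0.02 0 0 0;0 -0.02 0 0 0;0 0 0 0 0;0 0 0 0 0;0 0 0 0 0;0 0 0 0 0'
python3 go.py corner 0 0 37.6
```

```text
time_s: 24.0
tcp_pos: [0.6001, -0.1876, 0.0376]
eef_rot: [-180.0, -0.0, -72.9]
contact_force: [0.0, 0.5, -5.8]
gripper_width: 0.0601
gripper_force: 40.0
t 24.0 now in frame [-4.4  4.2] z 37.6 rot [-180.    -0.   -72.9] F [ 0.   0.5 -5.8] w 0.0601 gf 40.0
left (units) [-0.029 -0.028 -0.   ] spin -0.0
```

```bash
python3 -m inch '0 0 0.004 0 0;0 0 0.003 0 0;0 -0.008 0 0 0;0 -0.007 0 0 0;0 -0.006 0 0 0;0 0 0 0 0;0 0 0 0 0;0 0 0 0 0'
python3 go.py corner 0 0 37
```

```text
time_s: 25.0
tcp_pos: [0.6032, -0.1871, 0.0375]
eef_rot: [-180.0, -0.0, -72.9]
contact_force: [-3.4, -0.4, 5.0]
gripper_width: 0.0601
gripper_force: 40.0
t 25.0 now in frame [-4.9  1.1] z 37.5 rot [-180.    -0.   -72.9] F [-3.4 -0.4  5. ] w 0.0601 gf 40.0
left (units) [-0.033 -0.007  0.004] spin 0.0
```

```bash
python3 -m inch '0 -0.006 0 0 0;0 -0.006 0 0 0;0 0 0 0 0;0 0 0 0 0;0 0 0 0 0;0 0 0 0 0;0 0 0 0 0;0 0 0 0 0'
python3 go.py corner 0 0 37
python3 -m inch '-0.01 0 0 0 0;-0.01 0 0 0 0;-0.006 0 0 0 0;-0.006 0 0 0 0;0 0 0 0 0;0 0 0 0 0;0 0 0 0 0;0 0 0 0 0'
python3 go.py corner 0 0 37
```

```text
time_s: 26.0
tcp_pos: [0.6049, -0.1866, 0.0376]
eef_rot: [-180.0, -0.0, -72.9]
contact_force: [-3.7, -0.8, 6.0]
gripper_width: 0.0599
gripper_force: 40.0
t 26.0 now in frame [-5.  -0.6] z 37.6 rot [-180.    -0.   -72.9] F [-3.7 -0.8  6. ] w 0.0599 gf 40.0
left (units) [-0.033  0.004  0.004] spin 0.0
time_s: 27.0
tcp_pos: [0.6045, -0.1851, 0.0379]
eef_rot: [-179.9, -0.2, -72.9]
contact_force: [0.4, -18.1, 1.3]
gripper_width: 0.0596
gripper_force: 39.9
t 27.0 now in frame [-3.4 -0.8] z 37.9 rot [-179.9   -0.2  -72.9] F [  0.4 -18.1   1.3] w 0.0596 gf 39.9
left (units) [-0.022  0.005  0.006] spin -0.0001
```

The short fence has been reached (18 N). Now I'll continue toward the long fence.

```bash
python3 -m inch '0 -0.006 0 0 0;0 -0.006 0 0 0;0 0 0 0 0;0 0 0 0 0;0 0 0 0 0;0 0 0 0 0;0 0 0 0 0;0 0 0 0 0'
python3 go.py corner 0 0 37
python3 -m inch '0 -0.006 0 0 0;0 -0.006 0 0 0;0 0 0 0 0;0 0 0 0 0;0 0 0 0 0;0 0 0 0 0;0 0 0 0 0;0 0 0 0 0'
python3 go.py corner 0 0 37
```

```text
time_s: 28.0
tcp_pos: [0.6046, -0.1851, 0.0379]
eef_rot: [179.9, -0.2, -72.9]
contact_force: [-3.9, -20.4, 5.5]
gripper_width: 0.0596
gripper_force: 39.9
t 28.0 now in frame [-3.4 -0.8] z 37.9 rot [179.9  -0.2 -72.9] F [ -3.9 -20.4   5.5] w 0.0596 gf 39.9
left (units) [-0.022  0.006  0.006] spin -0.0001
time_s: 29.0
tcp_pos: [0.6047, -0.185, 0.0378]
eef_rot: [179.7, -0.2, -73.0]
contact_force: [-7.7, -22.2, 9.0]
gripper_width: 0.0593
gripper_force: 39.9
t 29.0 now in frame [-3.4 -0.9] z 37.8 rot [179.7  -0.2 -73. ] F [ -7.7 -22.2   9. ] w 0.0593 gf 39.9
left (units) [-0.022  0.006  0.005] spin -0.0002
```

```bash
python3 -m inch '0 -0.006 0 0 0;0 -0.004 0 0 0;0 0 0 0 0;0 0 0 0 0;0 0 0 0 0;0 0 0 0 0;0 0 0 0 0;0 0 0 0 0'
python3 go.py corner 0 0 37
python3 - <<'E'
import cv2,numpy as np
from ov import *
p=(.6028,-.1821,1.8694,0.0,0.0); ov(p,"pics/ov5.png")
im=cv2.imread("pics/ov5.png"); raw=cv2.convertScaleAbs(cams["scene"]["color"],alpha=1.5)
u=np.int32(proj("scene",[[p[0],p[1],.06]])[0]); x,y=u-[40,30]
b=cv2.resize(raw[y:y+60,x:x+80],None,fx=5,fy=5,interpolation=cv2.INTER_CUBIC)
cv2.imwrite("pics/s5.png",np.hstack([im[300:,400:],b]))
E
```

```text
time_s: 30.0
tcp_pos: [0.6048, -0.1849, 0.0378]
eef_rot: [179.6, -0.2, -73.0]
contact_force: [-11.6, -22.9, 12.3]
gripper_width: 0.06
gripper_force: 40.0
t 30.0 now in frame [-3.3 -1.1] z 37.8 rot [179.6  -0.2 -73. ] F [-11.6 -22.9  12.3] w 0.06 gf 40.0
left (units) [-0.022  0.007  0.005] spin -0.0002
```

View pics/s5.png

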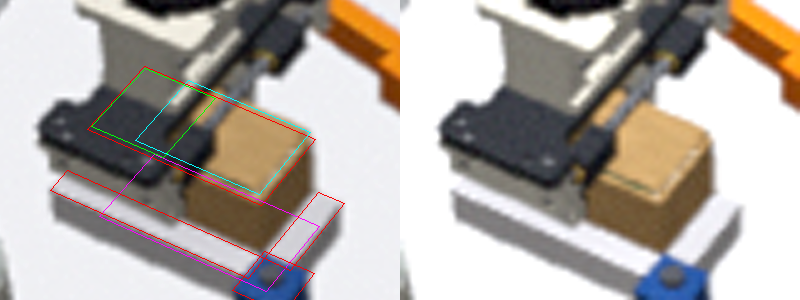

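The carton sits in the corner, flush against both fences, with its flaps down and held at about 18 N into each fence. I'm handing it in.

```bash
python3 -c "
from plant import *
print(close_job())"
```

```text
the job is handed in; nothing more can be done
None
```

I folded the short flap down, then the long flap over it, and handed the carton in at about 30 s, still gripped at 40 N and pressed into both fences of the blue stop; the judge returned no verdict.

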